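Index the ring carousel and set the status pointer

TASK

Gently turn the ring carousel by pushing one of its spokes with a fingertip, either way round, until the dark ring stands at the red arrow with its spoke pointing along it. Then push the red pointer on the status board round until its tip is on the green field. Do not touch or lift the rings (they stay on their seats), and leave the other things on the bench where they are.

Things in the scene. Friction and masses are not known exactly. Their poses are not given: they have to be found in the camera images.
- spider: rotating part of the ring carousel: steel hub (radius 30 mm, top 68 mm above the bench), three round spokes at 120 degrees out to 170 mm, each carrying a black seat disc of radius 30 mm, centred 65 mm from the axis, top 56 mm above the bench. Origin: on the vertical axis at bench level; x along spoke 1, z up. Turns both ways without stops; light friction (1.2 N at a spoke's end), stays where left
- spoke_1 (a point): middle of the bare outer part of spoke 1, 138 mm from the axis, on the centre line 46 mm above the bench; the spoke is a round steel bar 14 mm thick, bare from about 100 to 158 mm from the axis, with a black end ball of radius 12 mm; below it the bench is free but for the arrow's tongue, 10 mm high
- spoke_2 (a point): middle of the bare outer part of spoke 2, 138 mm from the axis, on the centre line 46 mm above the bench; the spoke is a round steel bar 14 mm thick, bare from about 100 to 158 mm from the axis, with a black end ball of radius 12 mm; below it the bench is free but for the arrow's tongue, 10 mm high
- spoke_3 (a point): middle of the bare outer part of spoke 3, 138 mm from the axis, on the centre line 46 mm above the bench; the spoke is a round steel bar 14 mm thick, bare from about 100 to 158 mm from the axis, with a black end ball of radius 12 mm; below it the bench is free but for the arrow's tongue, 10 mm high
- ready_spot (a point): the place at the red arrow where the ring belongs: 65 mm from the carousel's axis in the direction of the arrow, at seat height (56 mm). The red arrow lies on the tongue of the carousel's grey fixed foot (tongue 46 mm wide, foot radius 62 mm, up to 13 mm high), 179 to 218 mm from the axis, and points at the axis
- dark_ring: dark grey, nearly black steel ring, 66 mm outside, 20 mm high; loose, slipped over a low locating boss on one of the three seats of the ring carousel; it is not to be touched. Origin: centre of its underside, z up
- bright_ring_a: bright ground steel ring, 64 mm outside, 22 mm high; loose, slipped over a low locating boss on one of the three seats of the ring carousel; it is not to be touched. Origin: centre of its underside, z up
- bright_ring_b: bright ground steel ring, 66 mm outside, 18 mm high; loose, slipped over a low locating boss on one of the three seats of the ring carousel; it is not to be touched. Origin: centre of its underside, z up
- pointer: red pointer on the fixed black status board (150 x 180 mm, 10 mm high): hub of radius 13 mm, round arm 12 mm thick, centre line 44 mm above the bench, end 101 mm from the pivot. Origin: on the vertical pivot at bench level; x along the arm, z up. Starts on the white field, swings anticlockwise from above (to the robot's left) over 1.4 rad between stops; light friction, stays where left
- pointer_tip (a point): on the pointer arm's centre line 95 mm from the pivot, 46 mm above the bench; moves with the pointer
- green_mid (a point): fixed point above the middle of the green field, 95 mm from the pointer's pivot, 46 mm above the bench; the green field is the left-hand end of the white and green band and spans 0.4 rad (0.2 rad to either side; at its left-hand edge is the pointer's stop)
- station: fixed grey foot of the carousel; origin under its axis, its -x points along the tongue to the arrow. Furniture to keep the arm clear of (all fixed): a column stand with a dial gauge, 335 mm high, at x 0.30, y -0.20 m; a ribbed gauge post at x 0.35, y 0.15 m; and a 190 mm high gauge base at x -0.14, y 0.18 m, which a bulky shoulder can strike when the arm turns left of straight ahead
- plug_gauge: bystander: plug gauge, 22 x 104 x 22 mm, lying on the bench to the left of the carousel; origin at its underside
- oil_bottle_1: bystander: cream oil bottle with red spout, 46 mm wide, 134 mm high, at the left; origin at its underside
- vblock: bystander: steel V-block, 40 x 48 x 34 mm, at the far left; origin at its underside
- gauge_block: bystander: steel gauge block, 9 x 35 x 30 mm, standing on the bench at the right; origin at its underside

How it is judged:
By the outcome, as a careful person would: the job done as asked, in the order asked, and still so for the second after the job is handed in, with the robot touching nothing.
It also fails if it takes over 72 s, if anything falls off the work surface, if the arm or the gripper's body presses on something with over 40 N, if the wrist force passes 120 N, or if a joint passes its speed limit or range.

ROBOT

A 6-joint arm with a two-finger parallel gripper is mounted at the origin on the work surface; the furniture and walls round the work are solid. World frame = base frame: x ahead of the robot, y to its left, z up, the work surface at z = 0. Lengths are in m, angles in degrees, forces in N, time in s.
With the tool pointing down it reaches from about 0.375 to 0.9 m from the base axis. Payload 3.1 kg.
Tool frame: the origin (TCP) lies on the centre line of the jaws, within the pads' length; the fingertips stand 25 mm ahead of it and the grasp point (between the pads) lies 6 mm ahead of it; y points along the fingers, x is the direction in which the jaws open and shut, and the axes are right-handed (so a half turn about y gives the same grasp; the last joint's range is limited). The gripper opens to 87 mm and grips with 3 to 60 N. Pads are 19 mm wide; open, the fingers measure 117 mm over their backs; the gripper's body (75 mm by 190 mm) begins 51 mm behind the grasp point.
Start: joints at [-48.272, 30.224, 82.088, -0, 67.689, -10.227], TCP at [0.492, -0.385, 0.248] pointing down, gripper open.
Joint ranges: [-176.69, 176.69], [-43.24, 126.21], [12.49, 139.97], [-82, 262], [0, 151.66], [-163.58, 163.58]. Speed limits (degrees/s): [159.86, 159.86, 180, 180, 180, 180].

INTERFACE

Orientations are given as a 3x3 rotation matrix whose columns are the frame's x, y, z axes.
In Python, from rig import * gives the robot as it stands.
- The arm moves only by the tool play_rows, never from a script. Its argument "commands" is a list of rows, each a list of 2 entries, a list of its own where there are three numbers: the shift along the world's x, y, z in m, then the turn, a rotation vector about the world's x, y, z in rad. A call has 1 to 10 rows; each row is the pose to reach, as a shift and turn from the pose commanded when the call began; what a row does not reach only later rows make up. A row lasts 1/8 s, in which the tool goes at most 62.5 mm and 10.7 degrees, less where a joint would pass 70% of its speed; a pose out of reach is approached as far as the arm can. A call with a gripper value outside its range is refused whole. "gripper" is the finger opening in m, from 0 to 0.087, set as the call begins (left out, the last holds). The fingers move at their own pace and stop on an object; the grip force is fixed at half the most. Time passes only in rows, so rows that repeat a pose let the fingers close. It gives the time, the measured TCP pose, the force and the opening at its end, in the units of the state.
- read_state(): the state, without advancing time (a new reading comes with each control period).
- capture(name): name is "scene" or "top"; returns a dict with "frame" (420x560x3 uint8, red, green, blue), "depth" (420x560 float32, m along the optical axis (not along the pixel's ray), 0 where there is no reading), "mtx" (3x3 intrinsics, pixels), "cam_to_world" (4x4, takes a point from camera to world coordinates). Camera axes: x right, y down, z forward; pixel columns grow to the right and rows downward; lengths in m; the calibration is good to about 2 mm. A picture is of the moment at which its call begins.
- hand_in(): hands the job in, once; it reports no verdict.
The state is a dict: "time_s": time; "joint_positions": joint angles; "qvel": joint speeds; "tau": joint torques, N m; "position": TCP position; "tcp_rot": TCP orientation; "force": force on the tool from outside, world axes, zero at the start; "moment": the same for the moment, N m; "opening": opening from 0.0 (shut) to 1.0 (fully open).
Only numpy, scipy, OpenCV 4.12 (cv2) and the standard library are available. Lean on these libraries where they do the work, as an engineer would, in place of code of your own. Each camera call takes 0.05 s, during which the arm holds its last target. There are 200 camera calls.

## Working session

There is one attempt and no reset: what is moved stays moved. The work goes in short steps, Python scripts to look and compute and a tool call to move; the robot and the scene stay as the last step left them, time stands still between calls to the robot, and variables do not carry over. Pictures are saved under pics/ and viewed, about 8 in all and at most 12, crops included, and the job is handed in when it is done.

Besides the shell and the picture viewer there is one more tool, called after "Call:" in YAML: its name, and indented under it one key for each argument. play_rows: Moves the arm, as the interface text tells. Its arguments: {"type":"object","properties":{"commands":{"type":"array"},"gripper":{"type":"number"}},"required":["commands"]}

```bash
mkdir -p pics; python3 - <<'E'
from rig import *
import cv2,numpy as np,pickle
s=read_state();print(s)
for n in("scene","top"):
    c=capture(n);pickle.dump(c,open(n+'.pkl','wb'));cv2.imwrite(f'pics/{n}1.png',c['frame'][:,:,::-1]);print(n,c['mtx'].round(1).tolist(),c['cam_to_world'].round(3).tolist())
E
```

```text
{'time_s': 0.0, 'joint_positions': array([-4.82697742e+01,  3.02802233e+01,  8.21565560e+01, -1.45522551e-03,
        6.76894447e+01, -1.02250850e+01]), 'qvel': array([-0.02120459,  0.05055649,  0.0027031 ,  0.02149147,  0.0965721 ,
       -0.06343992]), 'tau': array([ 6.64498348e-04, -4.40040493e+01, -1.76590580e+01,  6.33225124e-02,
        5.81357104e-02, -1.52402754e-04]), 'position': array([ 0.49177251, -0.3846166 ,  0.24655716]), 'tcp_rot': array([[ 7.87534661e-01, -1.48392145e-03,  6.16268575e-01],
       [-6.16266533e-01,  1.62844808e-03,  7.87535973e-01],
       [-2.17220290e-03, -9.99997573e-01,  3.67968179e-04]]), 'force': array([-0.31743736, -0.19547052, -0.82089224]), 'moment': array([ 0.04253955, -0.02410943,  0.04328792]), 'opening': 0.998839398083607}
scene [[422.8, 0.0, 280.6], [0.0, 422.8, 202.8], [0.0, 0.0, 1.0]] [[0.817, -0.396, 0.419, 0.038], [-0.576, -0.54, 0.614, -0.781], [-0.016, -0.743, -0.669, 0.874], [0.0, 0.0, 0.0, 1.0]]
top [[463.8, 0.0, 275.4], [0.0, 463.8, 209.1], [0.0, 0.0, 1.0]] [[0.001, -0.991, 0.134, 0.365], [-1.0, -0.002, -0.01, -0.024], [0.01, -0.134, -0.991, 1.327], [0.0, 0.0, 0.0, 1.0]]
```

View pics/top1.png

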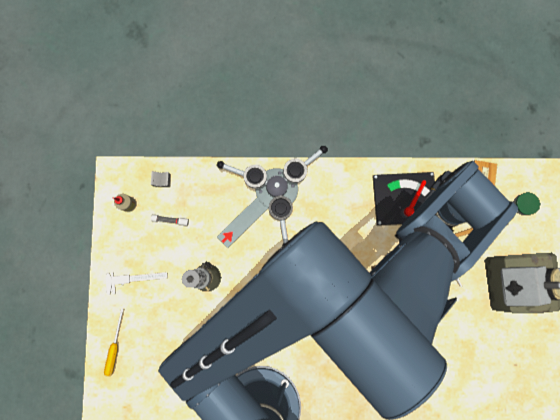

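View pics/scene1.png

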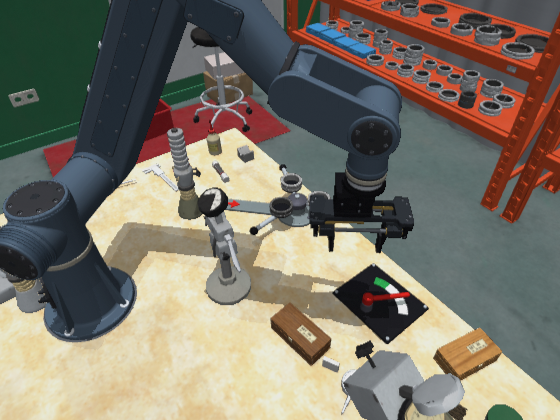

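```bash
cat > h.py <<'E'
import numpy as np
def at_z(c,u,v,z):
    T=c['cam_to_world'];d=T[:3,:3]@np.linalg.solve(c['mtx'],[u,v,1.]);o=T[:3,3]
    return (o+d*(z-o[2])/d[2])
def pix(c,p):
    T=np.linalg.inv(c['cam_to_world']);q=c['mtx']@(T[:3,:3]@np.array(p,float)+T[:3,3]);return q[:2]/q[2]
E
python3 - <<'E'
import pickle,cv2,numpy as np
from h import *
t=pickle.load(open('top.pkl','rb'));s=pickle.load(open('scene.pkl','rb'))
a=cv2.resize(t['frame'][135:255,200:350],None,fx=4,fy=4,interpolation=2)
b=cv2.resize(t['frame'][160:240,365:445],(480,480),interpolation=2)[:, :200*2]
d=cv2.resize(s['frame'][150:250,210:350],(420,300),interpolation=2)
d2=cv2.resize(s['frame'][255:350,320:440],(380,300),interpolation=2)
cv2.imwrite('pics/z1.png',a[:,:,::-1])
cv2.imwrite('pics/z2.png',np.vstack([np.hstack([d,d2]),cv2.copyMakeBorder(b[::1][:480],0,0,0,400,0)[:300]])[:,:,::-1])
for n,u,v,z in[('hub',277,185,.068),('r1',255,176,.076),('r2',296,170,.076),('r3',280,209,.076),('e1',220,165,.046),('e2',323,149,.046),('arrow',227,237,.01),('ppiv',408,211,.05),('ptip',426,182,.044),('green',393,186,.01)]:
    print(n,at_z(t,u,v,z).round(3))
E
```

```text
hub [ 0.602 -0.042  0.068]
r1 [0.626 0.019 0.076]
r2 [ 0.643 -0.094  0.076]
r3 [ 0.534 -0.05   0.076]
e1 [0.663 0.119 0.046]
e2 [ 0.711 -0.172  0.046]
arrow [0.463 0.1   0.01 ]
ppiv [ 0.533 -0.407  0.05 ]
ptip [ 0.617 -0.463  0.044]
green [ 0.611 -0.378  0.01 ]
```

View pics/z1.png

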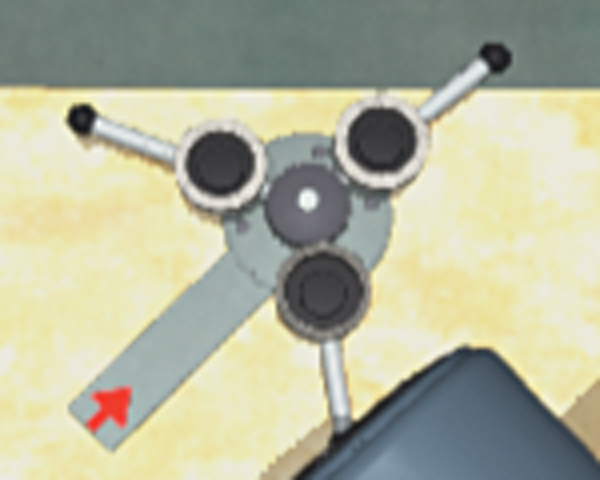

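View pics/z2.png

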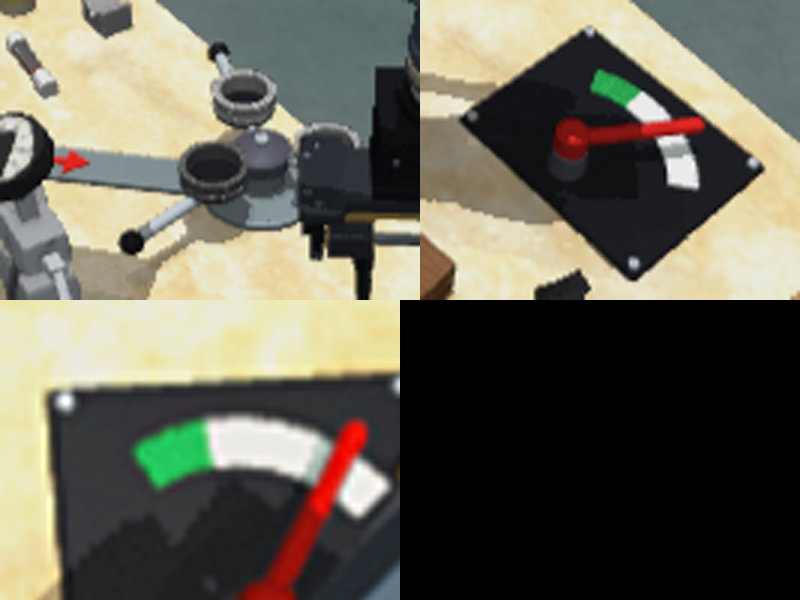

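Call:
play_rows:
  commands:
    - [[0.024,0.029,0],[0,0,-0.02]]
    - [[0.048,0.058,0],[0,0,-0.04]]
    - [[0.072,0.087,0],[0,0,-0.06]]
    - [[0.096,0.116,0],[0,0,-0.08]]
    - [[0.12,0.145,0],[0,0,-0.1]]
    - [[0.144,0.174,0],[0,0,-0.12]]
    - [[0.168,0.203,0],[0,0,-0.14]]
    - [[0.192,0.232,0],[0,0,-0.16]]
    - [[0.216,0.261,0],[0,0,-0.18]]
    - [[0.238,0.291,0],[0,0,-0.2]]
  gripper: 0.0

```text
time_s: 1.35
position: [0.7306, -0.0931, 0.2467]
tcp_rot: [[0.649, -0.001, 0.761], [-0.761, 0.0, 0.649], [-0.001, -1.0, -0.001]]
force: [0.7, -0.2, -0.5]
opening: 0.019
```

```bash
python3 - <<'E'
from rig import *
import cv2,numpy as np,pickle
s=read_state();print(s['time_s'],s['position'],s['tcp_rot'].round(3).tolist(),s['opening'],s['force'],s['joint_positions'])
c=capture("top");pickle.dump(c,open('top2.pkl','wb'))
e=capture("scene");pickle.dump(e,open('scene2.pkl','wb'))
a=cv2.resize(c['frame'][140:260,200:360],(800,600),interpolation=2)
cv2.imwrite('pics/t2.png',a[:,:,::-1])
cv2.imwrite('pics/t3.png',np.hstack([cv2.resize(c['frame'][160:240,365:445],(400,400),interpolation=2),cv2.resize(e['frame'][140:240,220:320],(400,400),interpolation=2)])[:,:,::-1])
E
```

```text
1.35 [ 0.73062296 -0.09309025  0.24670822] [[0.649, -0.001, 0.761], [-0.761, 0.0, 0.649], [-0.001, -1.0, -0.001]] 0.01881058423621039 [ 0.6740517  -0.20793809 -0.49758266] [-1.59269298e+01  3.94401790e+01  6.38574556e+01 -5.37254476e-03
  7.67785112e+01  3.36177984e+01]
```

View pics/t2.png

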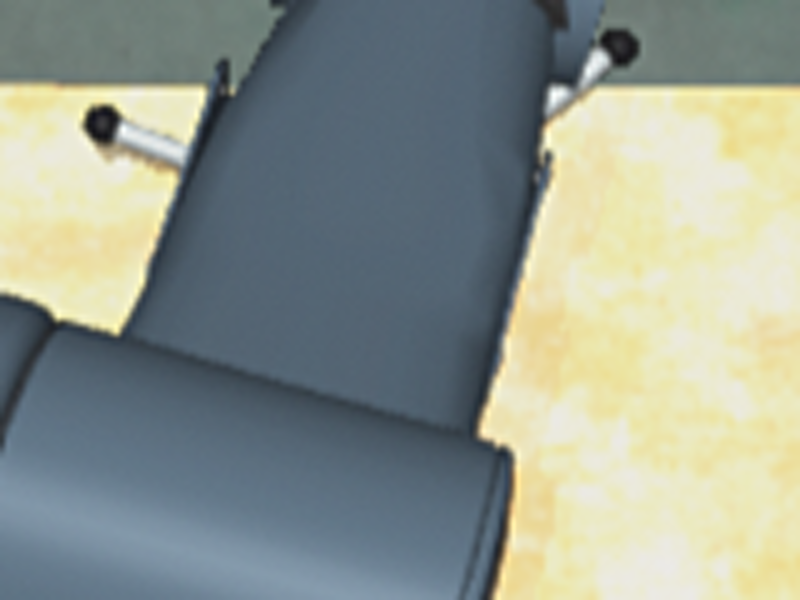

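View pics/t3.png

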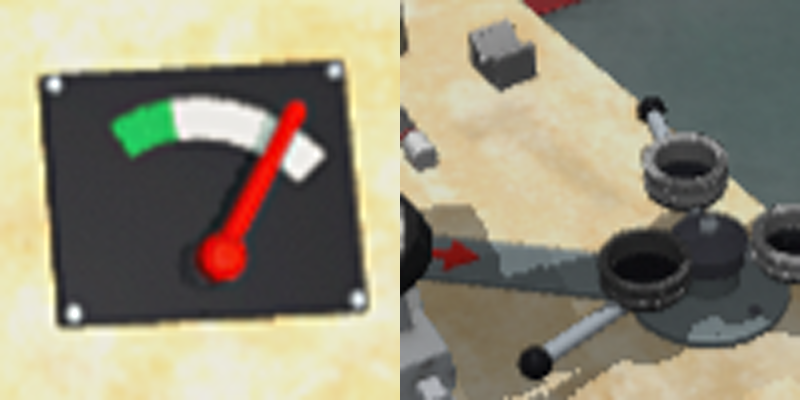

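```bash
python3 - <<'E'
import pickle,cv2,numpy as np
from h import *
t=pickle.load(open('top.pkl','rb'));t2=pickle.load(open('top2.pkl','rb'))
f=lambda u,v,z:at_z(t,200+(u-.5)/4-.4,135+(v-.5)/4-.4,z)
e1=f(82,118,.046);e2=f(494,57,.046);ch=e2-e1;m=(e1+e2)/2;n=np.array([ch[1],-ch[0]]);n/=np.hypot(*n)
C=m[:2]+n*np.hypot(*ch[:2])/2/np.sqrt(3);C2=f(308,204,.068)
print(np.hypot(*ch[:2])/np.sqrt(3),C,C2)
ends=[f(68,408,.01),f(112,450,.01)];tm=(ends[0]+ends[1])/2;print(ends,tm)
# red arrow
hsv=cv2.cvtColor(t['frame'],cv2.COLOR_RGB2HSV)
def red(c,r,z):
    h=cv2.cvtColor(c['frame'],cv2.COLOR_RGB2HSV);M=((h[...,0]<8)|(h[...,0]>172))&(h[...,1]>150)&(h[...,2]>90)
    v,u=np.nonzero(M[r[0]:r[1],r[2]:r[3]]);return np.array([at_z(c,a+r[2],b+r[0],z)[:2] for a,b in zip(u,v)])
A=red(t,(225,250,210,245),.01).mean(0)
an=lambda p:np.degrees(np.arctan2(p[1]-C[1],p[0]-C[0]))
print('ang e1,e2,tongue,arrow',an(e1),an(e2),an(tm),an(A),A,np.linalg.norm(tm[:2]-C))
P=red(t2,(160,240,365,445),.046);print(len(P))
pv=at_z(t2,365+222/5-.4,160+258/5-.4,.05);tp=at_z(t2,365+297/5-.4,160+108/5-.4,.046)
print('piv',pv,'tip',tp,np.linalg.norm((tp-pv)[:2]),np.degrees(np.arctan2(*(tp-pv)[1::-1])))
h=cv2.cvtColor(t2['frame'],cv2.COLOR_RGB2HSV);M=(abs(h[...,0].astype(int)-68)<15)&(h[...,1]>120)
v,u=np.nonzero(M[160:240,365:445]);G=np.array([at_z(t2,a+365,b+160,.01)[:2] for a,b in zip(u,v)])
print('green',G.mean(0),np.linalg.norm(G.mean(0)-pv[:2]),np.degrees(np.arctan2(*(G.mean(0)-pv[:2])[::-1])))
E
```

```text
0.1702843698290223 [ 0.60484096 -0.03976267] [ 0.60104024 -0.04011309  0.068     ]
[array([0.46430925, 0.12941996, 0.01      ]), array([0.43460238, 0.09778418, 0.01      ])] [0.44945582 0.11360207 0.01      ]
ang e1,e2,tongue,arrow 68.83029051774494 -51.16970948225504 135.37492900344486 135.31862830387158 [0.46427246 0.09925103] 0.21832381251904753
206
piv [ 0.53266826 -0.40953288  0.05      ] tip [ 0.61860886 -0.45639712  0.046     ] 0.0978879154287744 -28.604061495168803
green [ 0.61375751 -0.37907279] 0.08662149161879423 20.58801302979635
```

Call:
play_rows:
  commands:
    - [[0,0,-0.03],[0,0,0]]
    - [[0,0,-0.06],[0,0,0]]
    - [[0,0,-0.09],[0,0,0]]
    - [[0,0,-0.12],[0,0,0]]
    - [[0,0,-0.14],[0,0,0]]
    - [[0,0,-0.16],[0,0,0]]
    - [[0,0,-0.175],[0,0,0]]
    - [[0,0,-0.185],[0,0,0]]
    - [[0,0,-0.193],[0,0,0]]
    - [[0,0,-0.193],[0,0,0]]

```text
time_s: 2.7
position: [0.73, -0.094, 0.0541]
tcp_rot: [[0.649, -0.001, 0.76], [-0.76, 0.0, 0.649], [-0.001, -1.0, -0.0]]
force: [-0.6, 0.4, 0.2]
opening: 0.004
```

```bash
python3 - <<'E'
import numpy as np
from rig import *
p=read_state()['position'];print(p)
C=np.array([.603,-.040])
for th0,ths in((-22.5,np.arange(-26,-47,-2.2)),(-44,np.arange(-46.2,-67,-2.2)),(-66,np.arange(-68.2,-90,-2.2))):
    q=lambda t:C+.138*np.array([np.cos(np.radians(t)),np.sin(np.radians(t))])
    for t in ths: print(round(t,1),(q(t)-(p[:2] if th0==-22.5 else q(th0))).round(4))
E
```

```text
[ 0.73002419 -0.09401855  0.0541456 ]
-26.0 [-0.003  -0.0065]
-28.2 [-0.0054 -0.0112]
-30.4 [-0.008  -0.0158]
-32.6 [-0.0108 -0.0203]
-34.8 [-0.0137 -0.0247]
-37.0 [-0.0168 -0.029 ]
-39.2 [-0.0201 -0.0332]
-41.4 [-0.0235 -0.0372]
-43.6 [-0.0271 -0.0411]
-45.8 [-0.0308 -0.0449]
-46.2 [-0.0038 -0.0037]
-48.4 [-0.0076 -0.0073]
-50.6 [-0.0117 -0.0108]
-52.8 [-0.0158 -0.0141]
-55.0 [-0.0201 -0.0172]
-57.2 [-0.0245 -0.0201]
-59.4 [-0.029  -0.0229]
-61.6 [-0.0336 -0.0255]
-63.8 [-0.0383 -0.028 ]
-66.0 [-0.0431 -0.0302]
-68.2 [-0.0049 -0.0021]
-70.4 [-0.0098 -0.0039]
-72.6 [-0.0149 -0.0056]
-74.8 [-0.0199 -0.0071]
-77.0 [-0.0251 -0.0084]
-79.2 [-0.0303 -0.0095]
-81.4 [-0.0355 -0.0104]
-83.6 [-0.0407 -0.0111]
-85.8 [-0.046  -0.0116]
-88.0 [-0.0513 -0.0118]
```

Approach (no turn) to about −44°, then push along the arc turning 0.0384 rad per row.

Call:
play_rows:
  commands:
    - [[-0.003,-0.0065,0],[0,0,0]]
    - [[-0.0054,-0.0112,0],[0,0,0]]
    - [[-0.008,-0.0158,0],[0,0,0]]
    - [[-0.0108,-0.0203,0],[0,0,0]]
    - [[-0.0137,-0.0247,0],[0,0,0]]
    - [[-0.0168,-0.029,0],[0,0,0]]
    - [[-0.0201,-0.0332,0],[0,0,0]]
    - [[-0.0235,-0.0372,0],[0,0,0]]
    - [[-0.0271,-0.0411,0],[0,0,0]]
    - [[-0.0278,-0.0418,0],[0,0,0]]

```text
time_s: 3.95
position: [0.7022, -0.1361, 0.0546]
tcp_rot: [[0.649, 0.0, 0.761], [-0.761, 0.0, 0.649], [-0.0, -1.0, 0.0]]
force: [1.2, 0.6, 0.8]
opening: 0.002
```

Call:
play_rows:
  commands:
    - [[-0.0038,-0.0037,0],[0,0,-0.038]]
    - [[-0.0076,-0.0073,0],[0,0,-0.077]]
    - [[-0.0117,-0.0108,0],[0,0,-0.115]]
    - [[-0.0158,-0.0141,0],[0,0,-0.154]]
    - [[-0.0201,-0.0172,0],[0,0,-0.192]]
    - [[-0.0245,-0.0201,0],[0,0,-0.23]]
    - [[-0.029,-0.0229,0],[0,0,-0.269]]
    - [[-0.0336,-0.0255,0],[0,0,-0.307]]
    - [[-0.0383,-0.028,0],[0,0,-0.346]]
    - [[-0.0431,-0.0302,0],[0,0,-0.384]]

```text
time_s: 5.2
position: [0.6591, -0.1664, 0.0546]
tcp_rot: [[0.315, 0.0, 0.949], [-0.949, -0.0, 0.315], [0.0, -1.0, 0.0]]
force: [1.7, -0.2, -0.8]
opening: 0.006
```

Call:
play_rows:
  commands:
    - [[-0.0049,-0.0021,0],[0,0,-0.038]]
    - [[-0.0098,-0.0039,0],[0,0,-0.077]]
    - [[-0.0149,-0.0056,0],[0,0,-0.115]]
    - [[-0.0199,-0.0071,0],[0,0,-0.154]]
    - [[-0.0251,-0.0084,0],[0,0,-0.192]]
    - [[-0.0303,-0.0095,0],[0,0,-0.23]]
    - [[-0.0355,-0.0104,0],[0,0,-0.269]]
    - [[-0.0407,-0.0111,0],[0,0,-0.307]]
    - [[-0.046,-0.0116,0],[0,0,-0.346]]
    - [[-0.0513,-0.0118,0],[0,0,-0.384]]

```text
time_s: 6.45
position: [0.6077, -0.178, 0.0546]
tcp_rot: [[-0.064, 0.0, 0.998], [-0.998, -0.0, -0.064], [0.0, -1.0, 0.0]]
force: [1.5, -0.3, 0.4]
opening: 0.006
```

```bash
python3 - <<'E'
from rig import *
import cv2,numpy as np,pickle
c=capture("top");pickle.dump(c,open('top3.pkl','wb'))
e=capture("scene");pickle.dump(e,open('scene3.pkl','wb'))
cv2.imwrite('pics/p1.png',np.hstack([cv2.resize(c['frame'][140:260,200:320],(400,400),interpolation=2),cv2.resize(e['frame'][140:260,200:320],(400,400),interpolation=2)])[:,:,::-1])
s=read_state();C=np.array([.603,-.04]);d=s['position'][:2]-C
print(np.degrees(np.arctan2(d[1],d[0])),np.hypot(*d),s['position'],s['tcp_rot'][:,0])
E
```

```text
-88.41821299552483 0.13771681266562005 [ 0.60680152 -0.17766433  0.05443819] [-6.22080642e-02 -9.98062980e-01 -6.67393739e-04]
```

View pics/p1.png

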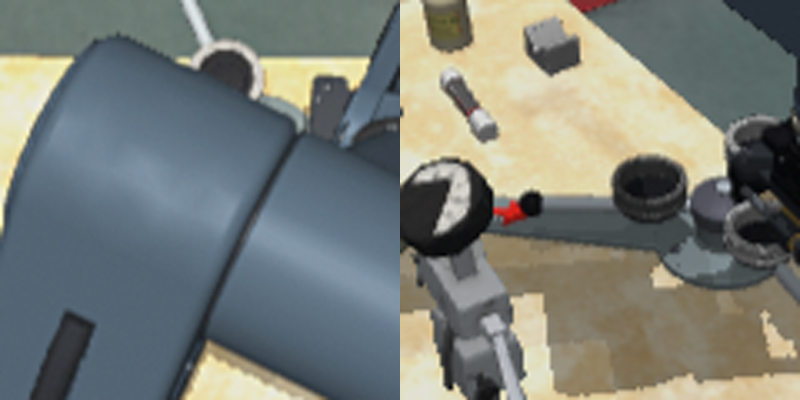

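```bash
python3 - <<'E'
import pickle,numpy as np
from h import *
e=pickle.load(open('scene3.pkl','rb'))
b=at_z(e,238.9,201.4,.046);d=b[:2]-[.603,-.04];print(b,np.hypot(*d),np.degrees(np.arctan2(d[1],d[0])))
for t in(132,135,138,144): a=np.radians(t);print(t,pix(e,[.603+.17*np.cos(a),-.04+.17*np.sin(a),.046]))
q=lambda t:.138*np.array([np.cos(np.radians(t)),np.sin(np.radians(t))])
for t in np.arange(-90,-103,-1): print(t,(q(t)-q(-88)).round(4))
E
```

```text
[0.46163807 0.05666741 0.046     ] 0.17125356402299438 145.63453953724417
132 [241.68237299 192.50401713]
135 [240.90331761 194.40420269]
138 [240.26797693 196.33943065]
144 [239.44380809 200.29660305]
-90 [-0.0048 -0.0001]
-91 [-0.0072 -0.0001]
-92 [-0.0096  0.    ]
-93 [-0.012   0.0001]
-94 [-0.0144  0.0003]
-95 [-0.0168  0.0004]
-96 [-0.0192  0.0007]
-97 [-0.0216  0.0009]
-98 [-0.024   0.0013]
-99 [-0.0264  0.0016]
-100 [-0.0288  0.002 ]
-101 [-0.0311  0.0025]
-102 [-0.0335  0.0029]
```

Call:
play_rows:
  commands:
    - [[-0.0024,0,0],[0,0,-0.017]]
    - [[-0.0048,-0.0001,0],[0,0,-0.035]]
    - [[-0.0072,-0.0001,0],[0,0,-0.052]]
    - [[-0.0096,0,0],[0,0,-0.07]]
    - [[-0.012,0.0001,0],[0,0,-0.087]]
    - [[-0.0144,0.0003,0],[0,0,-0.105]]
    - [[-0.0168,0.0004,0],[0,0,-0.122]]
    - [[-0.0192,0.0007,0],[0,0,-0.14]]
    - [[-0.0216,0.0009,0],[0,0,-0.157]]
    - [[-0.0216,0.0009,0],[0,0,-0.157]]

```text
time_s: 7.8
position: [0.5859, -0.177, 0.0545]
tcp_rot: [[-0.217, -0.001, 0.976], [-0.976, 0.0, -0.217], [0.0, -1.0, -0.001]]
force: [-0.0, 0.8, 0.5]
opening: 0.004
```

```bash
python3 - <<'E'
from rig import *
import cv2,numpy as np,pickle
c=capture("top");e=capture("scene");pickle.dump(e,open('scene4.pkl','wb'));pickle.dump(c,open('top4.pkl','wb'))
cv2.imwrite('pics/p2.png',np.hstack([cv2.resize(c['frame'][130:250,190:310],(400,400),interpolation=2),cv2.resize(e['frame'][160:240,210:290],(400,400),interpolation=2)])[:,:,::-1])
s=read_state();C=np.array([.603,-.04]);d=s['position'][:2]-C
print(np.degrees(np.arctan2(d[1],d[0])),np.hypot(*d),s['position'],s['tcp_rot'][:,0])
E
```

```text
-97.08499386947643 0.13810267301264756 [ 0.5859662  -0.17704816  0.05449634] [-2.16214954e-01 -9.76345777e-01  1.29774516e-04]
```

View pics/p2.png

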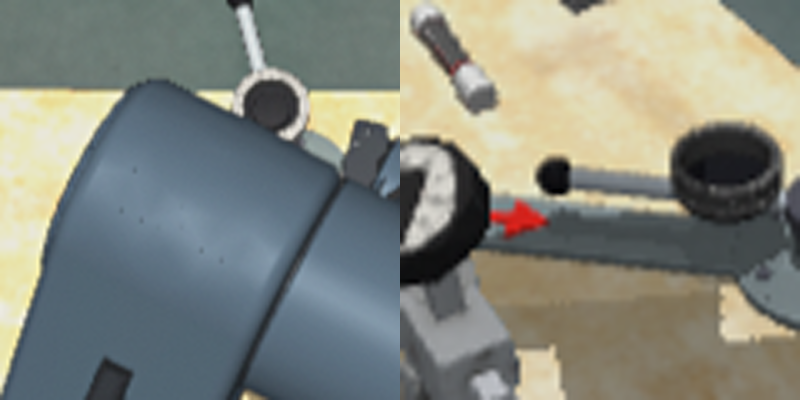

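Call:
play_rows:
  commands:
    - [[0.004,-0.0005,0],[0,0,0]]
    - [[0.01,-0.001,0],[0,0,0]]
    - [[0.018,-0.002,0],[0,0,0]]
    - [[0.025,-0.003,0],[0,0,0]]
    - [[0.025,-0.003,0.02],[0,0,0]]
    - [[0.025,-0.003,0.05],[0,0,0]]
    - [[0.025,-0.003,0.08],[0,0,0]]
    - [[0.025,-0.003,0.115],[0,0,0]]
    - [[0.025,-0.003,0.15],[0,0,0]]
    - [[0.025,-0.003,0.15],[0,0,0]]

```text
time_s: 9.15
position: [0.6134, -0.1809, 0.2094]
tcp_rot: [[-0.216, 0.008, 0.976], [-0.976, -0.004, -0.216], [0.002, -1.0, 0.009]]
force: [0.3, -0.7, -0.9]
opening: 0.005
```

```bash
python3 - <<'E'
import pickle,numpy as np
t=pickle.load(open('top2.pkl','rb'));D=t['depth'];v,u=np.indices(D.shape);K=t['mtx']
P=np.stack([(u-K[0,2])/K[0,0]*D,(v-K[1,2])/K[1,1]*D,D],-1)@t['cam_to_world'][:3,:3].T+t['cam_to_world'][:3,3]
P=P[D>0]
for x in np.arange(.76,.34,-.04):
    print('%.2f'%x,*['%4d'%(1e3*P[(abs(P[:,0]-x)<.02)&(abs(P[:,1]-y)<.02)][:,2].max(initial=-.001)) for y in np.arange(-.2,-.7,-.04)])
E
```

```text
0.76  338   -1   -1   -1   -1   -1   -1   -1   -1   -1   -1   -1   -1
0.72   53   -1   -1   -1   -1   -1   -1   -1   -1   -1   -1   -1   -1
0.68    9    7    6    5    8    6    6    8    9    5   43   46   42
0.64    5    5    8   16   15   16   40   15    7    4   48   46   42
0.60    7    5    5   16   17   16   55   17    7    6   46   47   39
0.56    6    7    6   15   18   57   53   16   13    7   44   45    8
0.52    7    5    5   15   17   61   48   16   13    5    8   16   15
0.48    6    7    7   16   10   10    6    6   14   15   17   18   16
0.44    6    6    8    6    6    7    6    6   11    6    6    7    6
0.40    6    7    9   52   46   48   47    9   25   23  100  163  178
0.36   22    7    6   48   48   47   46   34   25  277  279  278  289
```

Call:
play_rows:
  commands:
    - [[-0.003,-0.03,0],[0,0,0.128]]
    - [[-0.006,-0.06,0],[0,0,0.256]]
    - [[-0.01,-0.09,0],[0,0,0.384]]
    - [[-0.013,-0.12,0],[0,0,0.512]]
    - [[-0.016,-0.15,0],[0,0,0.64]]
    - [[-0.019,-0.18,0],[0,0,0.768]]
    - [[-0.022,-0.21,0],[0,0,0.896]]
    - [[-0.026,-0.24,0],[0,0,1.024]]
    - [[-0.029,-0.27,0],[0,0,1.152]]
    - [[-0.032,-0.296,0],[0,0,1.28]]

```text
time_s: 10.4
position: [0.5785, -0.4766, 0.2036]
tcp_rot: [[0.875, -0.002, 0.484], [-0.484, 0.002, 0.875], [-0.002, -1.0, 0.001]]
force: [-0.5, 0.1, -0.7]
opening: 0.008
```

```bash
python3 - <<'E'
from rig import *
import cv2,numpy as np,pickle
c=capture("top");e=capture("scene");pickle.dump(e,open('scene5.pkl','wb'));pickle.dump(c,open('top5.pkl','wb'))
cv2.imwrite('pics/p3.png',np.hstack([cv2.resize(c['frame'][140:260,205:305],(500,600),interpolation=2),cv2.resize(c['frame'][160:280,365:425],(300,600),interpolation=2)])[:,:,::-1])
s=read_state()
print(s['position'],s['tcp_rot'][:,0],s['time_s'])
E
```

```text
[ 0.57795638 -0.47862165  0.20351718] [ 8.71629147e-01 -4.90165504e-01 -6.39549160e-04] 10.5
```

View pics/p3.png

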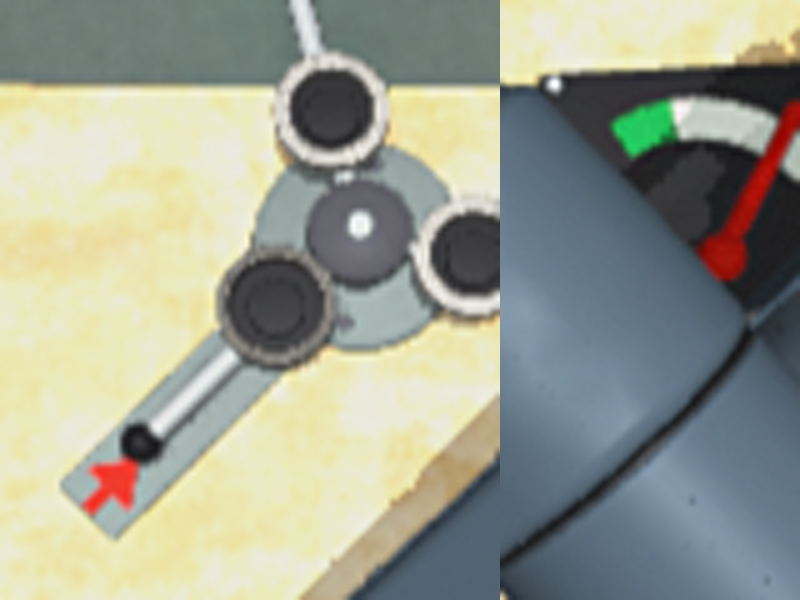

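```bash
python3 - <<'E'
import pickle,cv2,numpy as np
from h import *
t=pickle.load(open('top5.pkl','rb'))
f=lambda u,v,z:at_z(t,205+u/5-.4,140+v/5-.4,z)[:2]
b=f(142,442,.046);tm=(f(62,487,.01)+f(115,540,.01))/2
ring=f(276,306,.077);hub=f(360,231,.068);foot=f(355,248,.013)
an=lambda p,c:np.degrees(np.arctan2(*(p-c)[::-1]))
print(b,tm,ring,hub,foot)
for C in(np.array([.603,-.04]),np.array([.6048,-.0398]),hub): print(C,'ball',an(b,C),'ring',an(ring,C),'tongue',an(tm,C),np.linalg.norm(b-C))
m=t['frame'][222:236,226:240].max(2)<75
v,u=np.nonzero(m);print(len(u),at_z(t,u.mean()+226,v.mean()+222,.046),u.mean()+226,v.mean()+222, 'mine',205+142/5-.4,140+442/5-.4)
E
```

```text
[0.48516178 0.07994007] [0.44782851 0.11265477] [0.5567813  0.00542543] [ 0.60013037 -0.04045842] [ 0.60046785 -0.03830043]
[ 0.603 -0.04 ] ball 134.4935441890332 ring 135.49593920676475 tongue 135.46842668981952 0.1681412114138291
[ 0.6048 -0.0398] ball 134.97562111925288 ring 136.71586942743852 tongue 135.83629110502864 0.16926602888939035
[ 0.60013037 -0.04045842] ball 133.6784253391209 ring 133.37287745389213 tongue 134.84779513790966 0.16647394382042552
45 [0.48423331 0.08109595 0.046     ] 232.57777777777778 228.33333333333334 mine 233.0 228.0
```

Call:
play_rows:
  commands:
    - [[0,0,-0.03],[0,0,0]]
    - [[0,0,-0.06],[0,0,0]]
    - [[0,0,-0.09],[0,0,0]]
    - [[0,0,-0.11],[0,0,0]]
    - [[0,0,-0.125],[0,0,0]]
    - [[0,0,-0.138],[0,0,0]]
    - [[0,0,-0.148],[0,0,0]]
    - [[0,0,-0.148],[0,0,0]]

```text
time_s: 11.5
position: [0.5791, -0.4757, 0.0558]
tcp_rot: [[0.873, -0.001, 0.488], [-0.488, 0.001, 0.873], [-0.001, -1.0, 0.0]]
force: [0.0, 0.2, 0.2]
opening: 0.004
```

```bash
python3 - <<'E'
import numpy as np
from rig import *
s=read_state();p=s['position'][:2];print(p,s['position'][2],s['tcp_rot'][:,0])
C=np.array([.533,-.410]);q=lambda t:C+.08*np.array([np.cos(np.radians(t)),np.sin(np.radians(t))])
d=p-C;print(np.degrees(np.arctan2(d[1],d[0])),np.hypot(*d))
for ths,b in((np.linspace(-52,-25,10),p),(np.linspace(-22,5,10),q(-25))):
    for t in ths: print(round(t,1),(q(t)-b).round(4))
E
```

```text
[ 0.57911523 -0.47573347] 0.05584346664081864 [ 0.87311993 -0.48750401 -0.0011966 ]
-54.948467974407194 0.08029634607314715
-52.0 [0.0031 0.0027]
-49.0 [0.0064 0.0054]
-46.0 [0.0095 0.0082]
-43.0 [0.0124 0.0112]
-40.0 [0.0152 0.0143]
-37.0 [0.0178 0.0176]
-34.0 [0.0202 0.021 ]
-31.0 [0.0225 0.0245]
-28.0 [0.0245 0.0282]
-25.0 [0.0264 0.0319]
-22.0 [0.0017 0.0038]
-19.0 [0.0031 0.0078]
-16.0 [0.0044 0.0118]
-13.0 [0.0054 0.0158]
-10.0 [0.0063 0.0199]
-7.0 [0.0069 0.0241]
-4.0 [0.0073 0.0282]
-1.0 [0.0075 0.0324]
2.0 [0.0074 0.0366]
5.0 [0.0072 0.0408]
```

Call:
play_rows:
  commands:
    - [[0.0031,0.0027,0],[0,0,0]]
    - [[0.0064,0.0054,0],[0,0,0]]
    - [[0.0095,0.0082,0],[0,0,0]]
    - [[0.0124,0.0112,0],[0,0,0]]
    - [[0.0152,0.0143,0],[0,0,0]]
    - [[0.0178,0.0176,0],[0,0,0.052]]
    - [[0.0202,0.021,0],[0,0,0.105]]
    - [[0.0225,0.0245,0],[0,0,0.157]]
    - [[0.0245,0.0282,0],[0,0,0.21]]
    - [[0.0264,0.0319,0],[0,0,0.262]]

```text
time_s: 12.75
position: [0.6057, -0.4441, 0.0565]
tcp_rot: [[0.97, -0.0, 0.243], [-0.243, -0.0, 0.97], [-0.0, -1.0, -0.0]]
force: [-0.8, -0.5, -0.1]
opening: 0.004
```

Call:
play_rows:
  commands:
    - [[0.0017,0.0038,0],[0,0,0.052]]
    - [[0.0031,0.0078,0],[0,0,0.105]]
    - [[0.0044,0.0118,0],[0,0,0.157]]
    - [[0.0054,0.0158,0],[0,0,0.21]]
    - [[0.0063,0.0199,0],[0,0,0.262]]
    - [[0.0069,0.0241,0],[0,0,0.314]]
    - [[0.0073,0.0282,0],[0,0,0.367]]
    - [[0.0075,0.0324,0],[0,0,0.419]]
    - [[0.0074,0.0366,0],[0,0,0.471]]
    - [[0.0072,0.0408,0],[0,0,0.524]]

```text
time_s: 14.0
position: [0.6131, -0.4035, 0.0566]
tcp_rot: [[0.961, 0.0, -0.275], [0.275, -0.001, 0.961], [-0.0, -1.0, -0.001]]
force: [0.3, -0.9, -0.4]
opening: 0.005
```

```bash
python3 - <<'E'
from rig import *
import cv2,numpy as np,pickle
c=capture("top");e=capture("scene");pickle.dump(e,open('scene6.pkl','wb'))
cv2.imwrite('pics/p4.png',np.hstack([cv2.resize(c['frame'][150:250,355:455],(400,400),interpolation=2),cv2.resize(e['frame'][240:340,320:420],(400,400),interpolation=2)])[:,:,::-1])
s=read_state();p=s['position'];d=p[:2]-[.533,-.41]
print(p,s['tcp_rot'][:,0],s['time_s'],np.degrees(np.arctan2(d[1],d[0])),np.hypot(*d))
E
```

```text
[ 0.61312007 -0.40292775  0.05656865] [ 9.61785026e-01  2.73805683e-01 -1.04465410e-04] 14.1 5.044458576059756 0.08043160292187958
```

View pics/p4.png

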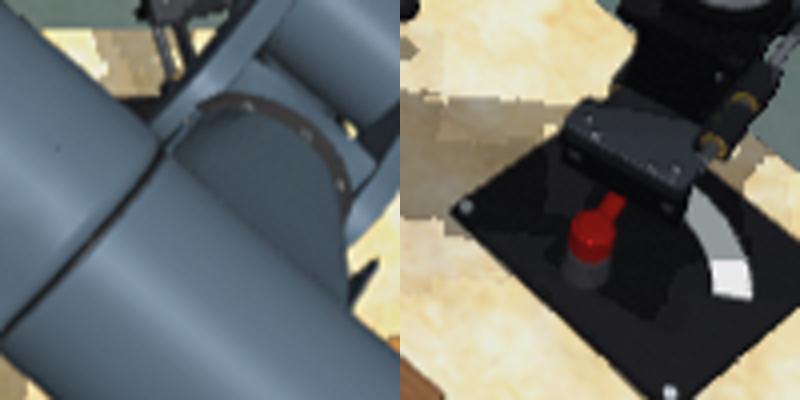

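Call:
play_rows:
  commands:
    - [[-0.0002,0.002,0],[0,0,0.026]]
    - [[-0.0005,0.004,0],[0,0,0.052]]
    - [[-0.0008,0.006,0],[0,0,0.077]]
    - [[-0.0008,0.006,0],[0,0,0.077]]
    - [[0,0.001,0],[0,0,0.077]]
    - [[0.002,-0.01,0],[0,0,0.077]]
    - [[0.003,-0.02,0],[0,0,0.077]]
    - [[0.004,-0.03,0],[0,0,0.077]]
    - [[0.004,-0.03,0.02],[0,0,0.077]]
    - [[0.004,-0.03,0.05],[0,0,0.077]]

```text
time_s: 15.35
position: [0.6164, -0.433, 0.1069]
tcp_rot: [[0.938, -0.002, -0.346], [0.346, 0.002, 0.938], [-0.001, -1.0, 0.002]]
force: [0.7, -0.0, 0.8]
opening: 0.002
```

Call:
play_rows:
  commands:
    - [[0,0,0.04],[0,0,0]]
    - [[0,-0.01,0.08],[0,0,0]]
    - [[0,-0.03,0.12],[0,0,0]]
    - [[0,-0.06,0.14],[0,0,0]]
    - [[-0.01,-0.09,0.15],[0,0,0]]
    - [[-0.02,-0.11,0.15],[0,0,0]]
    - [[-0.02,-0.12,0.15],[0,0,0]]
    - [[-0.02,-0.12,0.15],[0,0,0]]

```text
time_s: 16.35
position: [0.5967, -0.5532, 0.2554]
tcp_rot: [[0.938, -0.001, -0.346], [0.346, 0.002, 0.938], [-0.0, -1.0, 0.002]]
force: [-0.0, 0.5, 0.1]
opening: 0.004
```

```bash
python3 - <<'E'
from rig import *
import cv2,numpy as np
from h import *
c=capture("top");e=capture("scene")
cv2.imwrite('pics/p5.png',np.hstack([cv2.resize(c['frame'][150:250,200:440],(800,333),interpolation=2)])[:,:,::-1])
cv2.imwrite('pics/p5.png',np.vstack([cv2.resize(c['frame'][140:260,200:440],(800,400),interpolation=2),np.hstack([cv2.resize(e['frame'][150:250,210:410],(400,200),interpolation=2),cv2.resize(e['frame'][250:350,310:510],(400,200),interpolation=2)])])[:,:,::-1])
s=read_state();print(s['position'],s['time_s'],s['force'])
h=cv2.cvtColor(c['frame'],cv2.COLOR_RGB2HSV);M=((h[...,0]<8)|(h[...,0]>172))&(h[...,1]>150)&(h[...,2]>90)
v,u=np.nonzero(M[160:240,365:445]);P=np.array([at_z(c,a+365,b+160,.046)[:2] for a,b in zip(u,v)])-[.5327,-.4095]
r=np.hypot(*P.T);k=(r>.04)&(r<.11);print(k.sum(),r.max(),np.degrees(np.arctan2(*P[k].mean(0)[::-1])))
E
```

```text
[ 0.59734502 -0.55205517  0.25559965] 16.45 [ 0.35851294 -0.50741199 -0.07875126]Traceback (most recent call last):
  File "<stdin>", line 9, in <module>
ValueError: operands could not be broadcast together with shapes (0,) (2,)
```

View pics/p5.png

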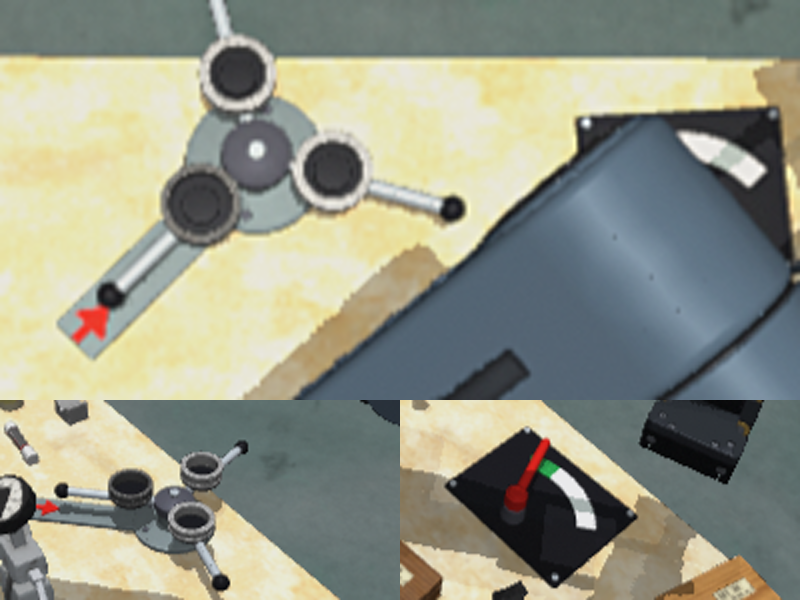

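```bash
python3 - <<'E'
from rig import *
import cv2,numpy as np
from h import *
c=capture("top");e=capture("scene")
def reg(e,hs,box,z,s=110):
    h=cv2.cvtColor(e['frame'],cv2.COLOR_RGB2HSV).astype(int);M=hs(h[...,0])&(h[...,1]>s)&(h[...,2]>70)
    r=box;v,u=np.nonzero(M[r[0]:r[1],r[2]:r[3]]);return np.array([at_z(e,a+r[2],b+r[0],z)[:2] for a,b in zip(u,v)])
R=reg(e,lambda h:(h<8)|(h>172),(255,325,340,430),.044,150);G=reg(e,lambda h:abs(h-68)<18,(255,325,340,430),.01)
pv=np.array([.5327,-.4095]);an=lambda p:np.degrees(np.arctan2(*(p-pv).T[::-1]))
r=np.hypot(*(R-pv).T);k=(r>.05);print(k.sum(),r.max(),'pointer',an(R[k].mean(0)),'tip',an(R[r>.085].mean(0)))
print('green',len(G),G.mean(0),an(G.mean(0)),np.percentile(an(G),[2,98]))
# carousel
f=lambda u,v,z:at_z(c,200+u*.3-.35,140+v*.3-.35,z)[:2]
E=[f(110,295,.046),f(452,208,.046)];C=np.array([.6035,-.04])
print([(np.degrees(np.arctan2(*(x-C)[::-1])),np.hypot(*(x-C))) for x in E])
E
```

```text
74 0.09734488919987408 pointer 22.600982688160403 tip 22.65554067645791
green 62 [ 0.61282783 -0.38798486] 15.029983684273411 [ 8.7754729  21.47043267]
[(np.float64(134.4869645437588), np.float64(0.1694718540598012)), (np.float64(-105.26031377067439), np.float64(0.17083657877529243))]
```

```bash
python3 -c "
from rig import *
print(hand_in())"
```

```text
the job is handed in; nothing more can be done
None
```

I turned the carousel about 54° clockwise by pushing the outer spoke on the robot's right with the closed fingertips. I then pushed the red pointer anticlockwise onto the green field, backed the arm clear and handed in at about 16.5 s.

- **Carousel:** the dark ring's spoke measured about 134.5–134.7° in the last picture, against about 135.4° for the arrow. Earlier estimates, depending on which hub centre I used, differed by up to about 2°, so treat it as good to a degree or two.
- **Rings:** in the last picture all three are on their seats.
- **Pointer:** it measured 22.6°. The green field is centred near 20.6° and spans about 9° to 32°. The last picture showed only part of the green because the pointer covered the rest, so its centre comes from an earlier clear view.
- **Forces and bystanders:** the forces read after each move stayed within about 2 N. The arm kept away from the other things on the bench, but I did not re-measure their positions.

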